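# Clear the modelling mat and hold the sprung clamp open

## Task

Clear my modelling mat for a glue-up: stand the two lidded glass paint pots upright in the square bin and lay the brush in the long tray, leaving everything else where it is. Then pull the sprung jaw of the assembly clamp open by its upright tab until the pointers at the foot of the tab line up with the two mark lines on the clamp's base, and keep it there. Finish while still holding the jaw open at the mark, so that I can set the model in.

Things in the scene. Friction and masses are not known exactly. Their poses are not given: they have to be found in the camera images.
- pot_a: Small glass paint pot with a black lid, standing on the mat: 34 mm diameter, 45 mm high. Origin: centre of its underside; z up along its axis. The mat's top is 3 mm above the table.
- pot_b: A second, identical paint pot on the mat. Origin: centre of its underside.
- brush: Flat-sided paint brush lying on the mat, 150 mm long along its x: dark wooden handle (12 mm wide, 11 mm thick) from x = -75 to +10 mm, steel ferrule 10 mm wide to +50 mm, dark bristles to +75 mm. Origin: underside, middle of its length; centre of mass about 13 mm from it towards the butt.
- pot_bin: Square open grey bin fixed to the table, for the pots: 120 x 120 mm outside, 35 mm high, walls and floor 4 mm. Origin: centre of its underside, z up; sides along its x and y.
- brush_tray: Long open grey tray fixed to the table, for the brush: 90 mm (its x) by 200 mm (its y) outside, 28 mm high, walls and floor 4 mm. Origin: centre of its underside. The two containers may stand either way round.
- clamp: Assembly clamp fixed to the table: aluminium base plate 230 mm long (its x, -125 to +105 mm), 110 mm wide, top 14 mm above the table. A fixed black jaw (14 mm thick, 64 mm high) at x = +90 mm, a low stop bar (26 mm high) at x = -118 mm. Origin: on the table, mid-width; its -x points roughly to the robot and is the way the sprung jaw is pulled.
- jaw (a joint): Travel of the sprung jaw along the clamp's -x, in m: 0 = shut against the fixed jaw, 0.085 = end stop. The spring pulls it shut: 4 N at 0, rising by 0.8 N per 10 mm (about 8 N at 50 mm); let go, it slides shut. When shut, the tab stands at x = +15 mm in the clamp's frame.
- jaw_tab (a point): Centre of the top edge of the jaw's upright steel tab, 85 mm above the table. The tab is 12 mm thick along the pull, 36 mm wide, and stands free from 25 to 85 mm height on the sliding carriage. The carriage's black face plate (14 mm thick, top at 54 mm) is centred 60 mm behind it (+x). Black pointers stick out of the carriage on both sides straight below the tab.
- mark: The mark: two thin black lines (4 mm wide, 18 mm long) across the edges of the clamp's base, one each side of the carriage. Origin: midway between them, at table height; its x is parallel to the clamp's x. At the mark, the tab's centre has the same position along the clamp's x as this origin. The mark lies 35 to 65 mm of travel from shut.
- glue: Bystander: white glue bottle with a narrow nozzle, 26 mm diameter, 70 mm high, standing on the mat among the pots. Origin: centre of its underside.
- figure: Bystander: grey plastic model part, about 60 x 35 mm, 35 mm high, on the mat. Origin: centre of its underside.
- can: Bystander: plain aluminium drinks can, 60 mm diameter, 130 mm high, to the left of the clamp. Origin: centre of its underside.
- disc: Bystander: cork disc, 100 mm diameter, 6 mm thick, on the table to the left. Origin: centre of its underside.
Things that resemble listed ones, but are neither listed nor needed, are in the scene too. Leave any red look-alike of the brush alone.

How it is judged:
By the outcome, as a careful person would: the job done as asked, in the order asked, and still so for the second after the job is handed in, while the arm keeps its last pose, push and grip.
It also fails if it takes over 72 s, if anything falls off the work surface, if the arm or the gripper's body presses on something with over 40 N, if the wrist force passes 120 N, or if a joint passes its speed limit or range.

## Robot

A 6-joint arm with a two-finger parallel gripper is mounted at the origin on the work surface. World frame = base frame: x ahead of the robot, y to its left, z up, the work surface at z = 0. Lengths are in mm, angles in rad, forces in N, time in s.
With the tool pointing down it reaches from about 275 to 850 mm from the base axis. Payload 19 kg.
Tool frame: the origin (TCP) lies midway between the tips of the shut fingers; the grasp point (between the pads) lies 19 mm behind it; z points along the fingers, y is the line along which they close (so a half turn about z gives the same grasp; the last joint's range is limited). The gripper opens to 85 mm and grips with 20 to 120 N. Pads are 22 mm wide; open, the fingers measure 114 mm over their backs; the gripper's body (76 mm by 85 mm) begins 54 mm behind the grasp point. The pads swing forward as they close: fully open they stand 13 mm farther back than shut.
Start: joints at [1.04, 0.15, 1.437, -0, 1.554, -0.134], TCP at [222.221, 530.291, 231.267] pointing down, gripper open.
Joint ranges: [-2.8, 2.8], [-0.68, 2.1], [0.12, 2.68], [-1.39, 4.53], [0.16, 2.79], [-2.81, 2.81]. Speed limits (rad/s): [1.89, 1.89, 2.22, 3.01, 3.01, 3.01].

## Interface

Orientations are given as a rotation vector (axis times angle).
In Python, from rig import read_state, snapshot, camera_params, finish_job, regions_of gives the robot as it stands. The module is installed in compiled form; this text tells all that it offers.
- The arm moves only by the tool advance, called in YAML: its name, and indented under it one key for each argument. Schema: {"type":"object","properties":{"steps":{"type":"array","items":{"type":"array","items":{"type":"number"},"minItems":4,"maxItems":4},"minItems":1,"maxItems":8},"aperture":{"type":"number"},"only":{"type":"string"},"quiet":{"type":"boolean"},"lines":{"type":"string"}},"required":["steps"],"additionalProperties":false}. steps is a list of rows, 1 to 8 of them, each of 4 numbers: dx, dy, dz in mm, then a turn about the tool's z in rad; each row shifts and turns the commanded pose from where the row before left it, along the tool's axes as they then stand; what a row does not reach is not made up. A row lasts 1/8 s, in which the tool goes at most 62.5 mm and 0.188 rad, less where a joint would pass 70% of its speed; a pose out of reach is approached as far as the arm can. aperture is the finger opening in mm, set as the call begins (left out keeps the last). The fingers move at their own pace and stop on an object; the grip force is fixed at half the most. Time passes only in rows, so rows that do not move let the fingers close. The tool returns the time, the measured TCP pose, the force, the opening and the grip force at its end. only (a regular expression) keeps the lines of the reply that match it, lines (a string "A,B") keeps lines A to B, and quiet returns only ok. Input that does not fit is refused with a message, and nothing moves.
- read_state(): the state, without advancing time (a new reading comes with each control period).
- snapshot(name): name is "scene" or "top"; returns the picture (420x560x3 uint8, red, green, blue); there is no depth.
- camera_params(name): a dict with "K" (3x3 intrinsics, pixels), "dist_coeffs" ([k1, k2, p1, p2, k3] as OpenCV has them; the pictures are not rectified), "xyz" and "attitude" of the camera in the world. Camera axes: x right, y up, looking along -z (the intrinsics and any distortion apply to the point x, -y, -z); pixel columns grow to the right and rows downward; lengths in mm; the calibration is good to about 2 mm. A picture is of the moment at which its call begins. camera_params takes no time and is no camera call.
- finish_job(): hands the job in; it is judged then, once.
Trained networks look in the newest picture that a camera, given by its name, has taken for a name from the list of things; names that differ only in an ending like _2 or _b are one class to them, and where a whole thing is asked for, a point or a joint stands for the part that bears it (a point fixed in the world has none). Each returns a list of dicts, best first, with "confidence" (0 to 1); they miss things now and then, are a little off and sometimes report something else, mostly with a low value. They report only what shows in the picture. A call takes as long as a camera call. They do not tell look-alikes from the thing itself.
- regions_of(label, camera): "region" (420x560 bool, what is visible of it) and "centre" ([column, row] in pixels, amid what is visible of it).
The state is a dict: "time_s": time; "joint_positions": joint angles; "qvel": joint speeds; "tau": joint torques, N m; "eef_pos": TCP position; "tool_rot": TCP orientation; "ft_force": force on the tool from outside, world axes, zero at the start; "wrist_torque": the same for the moment, N m; "grip_width": finger opening in mm; "gripper_force": force on a finger pad.
Only numpy, scipy, OpenCV 4.12 (cv2) and the standard library are available. Lean on these libraries where they do the work, as an engineer would, in place of code of your own. Each camera call takes 0.05 s, during which the arm holds its last target. There are 200 camera calls.

## Working session

There is one attempt and no reset: what is moved stays moved. The work goes in short steps, Python scripts to look and compute and a tool call to move; the robot and the scene stay as the last step left them, time stands still between calls to the robot, and variables do not carry over. Pictures are saved under pics/ and viewed, at most 10 in all, crops included, and the job is handed in when it is done.

```bash
mkdir -p pics; cat > h.py <<'E'
import numpy as np, cv2
from scipy.spatial.transform import Rotation as R
from rig import *
def cam(n):
    p=camera_params(n); a=np.array(p["attitude"],float)
    M=a if a.shape==(3,3) else R.from_rotvec(a).as_matrix()
    return np.array(p["K"],float),np.array(p["dist_coeffs"],float),np.array(p["xyz"],float),M
def ray(n,px):
    K,d,c,M=cam(n); u=cv2.undistortPoints(np.array(px,float).reshape(-1,1,2),K,d).reshape(-1,2)
    return c,np.c_[u[:,0],-u[:,1],-np.ones(len(u))]@M.T
def at(n,px,z):
    c,r=ray(n,px); return c+r*((z-c[2])/r[:,2])[:,None]
def proj(n,P):
    K,d,c,M=cam(n); q=(np.array(P,float).reshape(-1,3)-c)@M; q=q*[1,-1,-1]
    return cv2.projectPoints(q,np.zeros(3),np.zeros(3),K,d)[0].reshape(-1,2)
def save(n,f,box=None,s=1):
    im=snapshot(n); im=im if box is None else im[box[1]:box[3],box[0]:box[2]]
    cv2.imwrite('pics/'+f,cv2.resize(im[:,:,::-1],None,fx=s,fy=s,interpolation=cv2.INTER_CUBIC))
E
python3 - <<'E'
from h import *
print(camera_params('top'),camera_params('scene'))
save('top','t0.png',s=1.4);save('scene','s0.png',s=1.4)
print(read_state())
for n in ['top','scene']:
  for l in ['pot_a','brush','pot_bin','brush_tray','clamp','jaw_tab','glue','figure','can','disc']:
    for r in regions_of(l,n):
        if r['confidence']>.2: print(n,l,round(r['confidence'],2),np.round(r['centre']),r['region'].sum(),at(n,r['centre'],0).round()[0,:2])
E
```

```text
{'K': array([[424.8696947 ,   0.        , 276.64627005],
       [  0.        , 424.8696947 , 213.1773076 ],
       [  0.        ,   0.        ,   1.        ]]), 'dist_coeffs': array([-0.10750531,  0.        ,  0.        ,  0.        ,  0.        ]), 'xyz': array([ 296.05633025,  -13.64284704, 1161.70915376]), 'attitude': array([ 0.15702423, -0.13043384, -1.54371544])} {'K': array([[382.59542633,   0.        , 283.94258209],
       [  0.        , 382.59542633, 200.27725707],
       [  0.        ,   0.        ,   1.        ]]), 'dist_coeffs': array([-0.09352227,  0.        ,  0.        ,  0.        ,  0.        ]), 'xyz': array([ 940.17788442,  626.32985603, 1029.91549796]), 'attitude': array([0.26370103, 0.85719023, 2.39957714])}
{'time_s': 0.1, 'joint_positions': array([ 1.03997809e+00,  1.50880208e-01,  1.43793947e+00,  1.98575144e-05,
        1.55380989e+00, -1.34017367e-01]), 'qvel': array([-0.00089808, -0.00120186, -0.00158091, -0.00266557,  0.00106525,
       -0.00071964]), 'tau': array([ 4.11767804e-03, -7.14379835e+01, -5.71783733e+01, -2.11250344e-04,
        7.13866742e-03, 
[... 960 characters left out ...]
8.]
scene pot_a 0.44 [245. 201.] 119 [ 573. -138.]
scene pot_a 0.44 [224. 219.] 110 [ 672. -115.]
scene brush 0.72 [251. 156.] 1094 [ 435. -318.]
scene brush 0.43 [298. 149.] 117 [ 268. -244.]
scene brush 0.42 [278. 193.] 174 [ 459. -103.]
scene brush 0.39 [257. 118.] 38 [ 292. -498.]
scene pot_bin 0.63 [212. 171.] 1081 [ 598. -333.]
scene brush_tray 0.78 [248. 157.] 1062 [ 448. -318.]
scene clamp 0.81 [312. 276.] 2720 [562. 224.]
scene jaw_tab 0.64 [301. 281.] 493 [598. 221.]
scene glue 0.47 [270. 224.] 95 [557.  -6.]
scene figure 0.57 [248. 247.] 126 [665.  27.]
scene can 0.82 [374. 323.] 890 [513. 442.]
scene can 0.62 [301. 281.] 520 [597. 218.]
scene disc 0.81 [396. 290.] 859 [390. 408.]
```

View pics/t0.png

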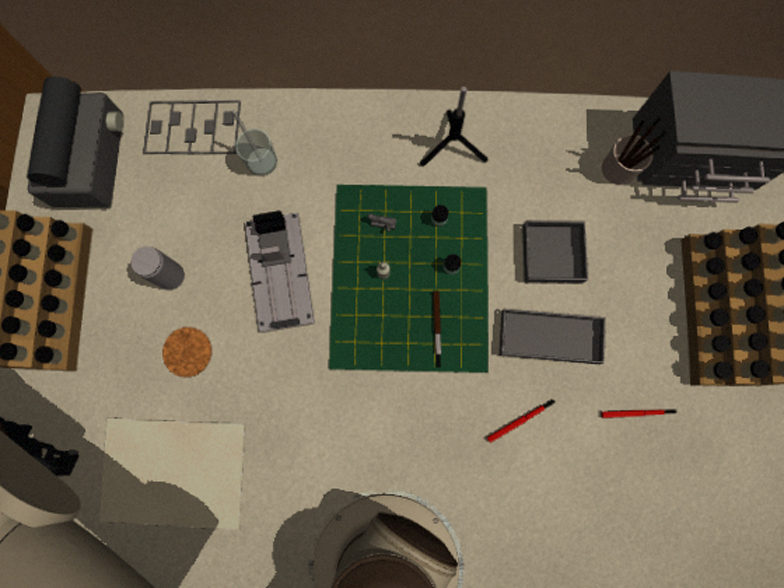

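View pics/s0.png

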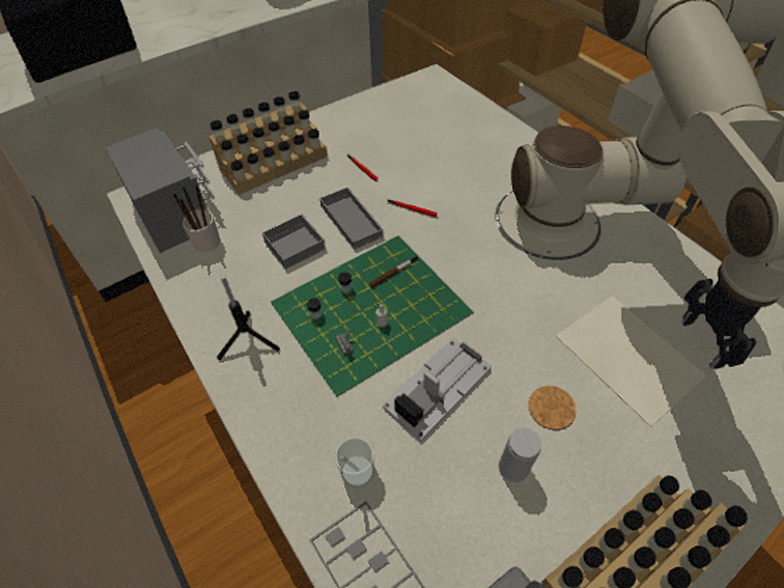

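The top view, with pixels given at native scale (picture divided by 1.4), shows:
- **Pots:** black lids at about (314,153) and (323,188).
- **Glue and figure:** at (273,192) and (272,158).
- **Brush:** brown at (312,231). The red look-alikes are at (371,300) and (456,295).
- **Containers:** bin at (396,180), tray at (394,240).
- **Clamp:** at (200,193).

The pots in the racks at both edges are not on the mat. The ones I want are the two on the mat and the brown brush. I'll confirm this in enlarged crops.

```bash
python3 - <<'E'
from h import *
save('top','mat.png',(230,125,440,275),3.6)
im=snapshot('top'); im2=snapshot('scene')
a=cv2.resize(im[140:245,165:235,::-1],None,fx=5.6,fy=5.6,interpolation=cv2.INTER_CUBIC)
b=cv2.resize(im2[235:320,265:360,::-1],None,fx=4.2,fy=4.2,interpolation=cv2.INTER_CUBIC)
c=np.zeros((max(len(a),len(b)),a.shape[1]+b.shape[1],3),np.uint8);c[:len(a),:a.shape[1]]=a;c[:len(b),a.shape[1]:]=b
cv2.imwrite('pics/clamp.png',c);print(a.shape,b.shape)
E
```

```text
(588, 392, 3) (357, 399, 3)
```

View pics/mat.png

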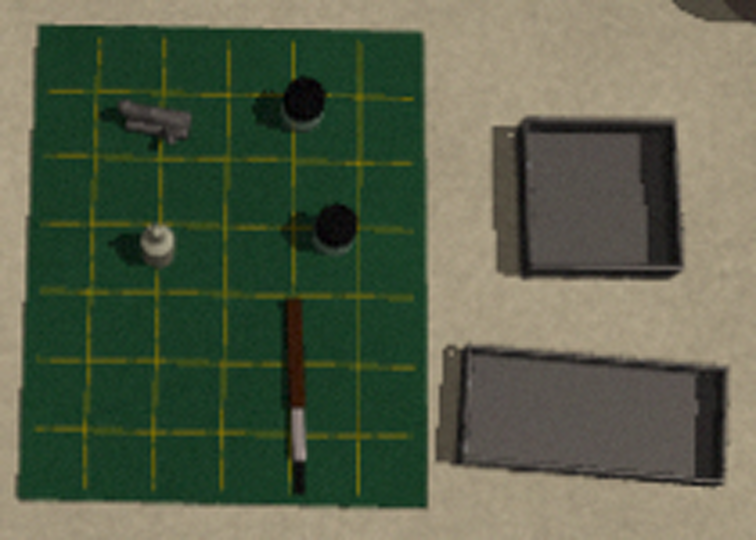

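View pics/clamp.png

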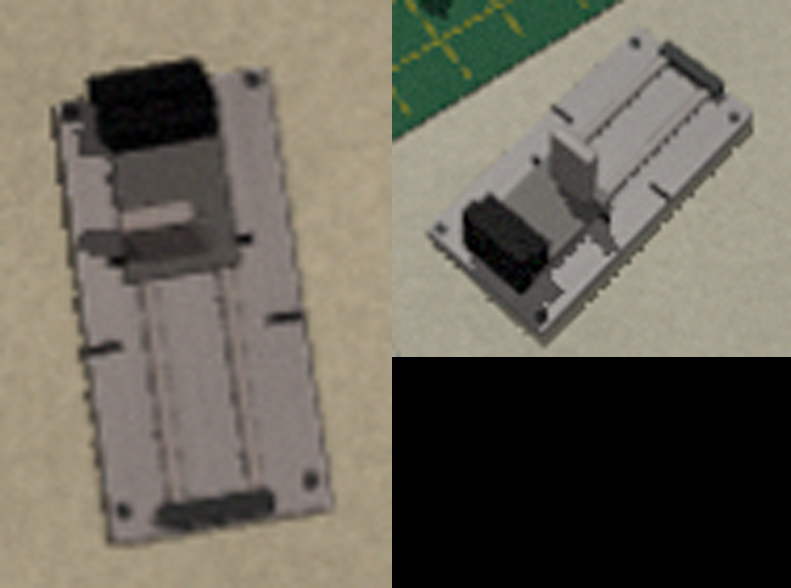

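The crops confirm two black-lidded pots on the mat, at native pixels about (314,152) and (323,187). The brown brush has its butt at (311,207) and bristle tip at (313,261), and it isn't red. On the clamp, the marks are at about (183,202) and (216,196), and the pointers at (186,186) and (208,182), so the jaw is shut. Next I'll turn these into positions.

```bash
cat >> h.py <<'E'
def m(p): return (np.array(p,float)+.5)/3.6-.5+[230,125]
def ct(p): return (np.array(p,float)+.5)/5.6-.5+[165,140]
def cs(p): return (np.array(p,float)-[392,0]+.5)/4.2-.5+[265,235]
E
python3 - <<'E'
from h import *
np.set_printoptions(suppress=True,precision=1)
print('pots',at('top',m([[305,98],[337,226]]),48))
for n in ['top','scene']:
  im=snapshot(n).astype(int).max(2)
  for c,rr in ({'top':[m([305,98]),m([337,226])],'scene':[(224,216),(246,197)]}[n] and [(c,7) for c in {'top':[m([305,98]),m([337,226])],'scene':[(224.,217.),(246.,197.)]}[n]]):
    c=np.array(c);x0,y0=np.round(c).astype(int)-9
    w=(im[y0:y0+18,x0:x0+18]<28)
    k,l,st,ce=cv2.connectedComponentsWithStats(w.astype(np.uint8))
    i=1+st[1:,4].argmax(); p=ce[i]+[x0,y0]; print(n,p,st[i],at(n,p,45)[0])
b=at('top',m([[293,298],[299,492]]),14);print('brush',b,np.linalg.norm(b[0]-b[1]),b.mean(0))
for q,z in (([[520,118],[677,119],[684,275],[518,279]],35),([[464,346],[727,368],[723,486],[457,464]],28)):
  p=at('top',m(q),z);print('box',p[:,:2].tolist(),np.linalg.norm(p-np.roll(p,-1,0),axis=1),p.mean(0))
p=at('top',ct([[55,105],[268,68],[333,508],[113,543]]),14);print('clamp',p,np.linalg.norm(p-np.roll(p,-1,0),axis=1),p.mean(0))
M=at('top',ct([[82,350],[122,346],[267,319],[303,315]]),14);print('marks',M)
print('ptr',at('top',ct([[118,261],[245,239]]),18))
print('tabtop',at('top',ct([[124,213],[192,210]]),85))
# scene: marks, tab top, pointers
print('S marks',at('scene',cs([[563,114],[660,191]]),14),'ptr',at('scene',cs([[536,160],[606,219]]),18))
print('S tabtop',at('scene',cs([[551,131],[597,165]]),85))
print('glue/fig',at('top',m([[158,230]]),73),at('top',m([[155,118]]),25))
E
```

```text
pots [[ 676.   -91.7   48. ]
 [ 575.9 -116.2   48. ]]
top [313.8 152.3] [  2   4  13  12 112] [675.7 -90.4  45. ]
top [322.8 187.2] [  3   4  12  12 108] [ 577.1 -115.4   45. ]
scene [224.1 220.2] [ 5 10  9  5 18] [685.3 -77.8  45. ]
scene [246.2 201.3] [ 5 12  9  4 20] [ 586.9 -102.7   45. ]
brush [[527.1 -85.8  14. ]
 [379.2 -91.8  14. ]] 148.0169345462204 [453.1 -88.8  14. ]
box [[668.1799316122034, -258.7719904031701], [670.7442161783938, -381.8008437246554], [547.0022469159065, -381.86022566444086], [541.071299458298, -254.4269094891709]] [123.1 123.7 127.6 127.2] [ 606.7 -319.2   35. ]
box [[490.15063870773645, -214.06832790272423], [477.29884380143915, -414.6449944569564], [388.0367484266844, -408.22501130671725], [401.1837364043439, -208.0254848115419]] [201.   89.5 200.6  89.2] [ 439.2 -311.2   28. ]
clamp [[661.8 303.5  14. ]
 [682.9 195.2  14. ]
 [458.3 151.3  14. ]
 [438.5 259.   14. ]] [110.3 228.8 109.5 227.7] [560.4 227.3  14. ]
marks [[534.7 280.7  14. ]
 [537.1 260.6  14. ]
 [552.2 188.6  14. ]
 [554.6 170.7  14. ]]
ptr [[579.6 264.5  18. ]
 [592.  201.2  18. ]]
tabtop [[586.3 246.9  85. ]
 [588.3 214.6  85. ]]
S marks [[553.6 180.1  14. ]
 [535.7 268.9  14. ]] ptr [[593.2 200.5  18. ]
 [581.2 265.3  18. ]]
S tabtop [[595.  217.   85. ]
 [585.7 255.   85. ]]
glue/fig [[563.9  17.1  73. ]] [[665.2  23.   25. ]]
```

Sizes check out: clamp 229×110, tray 201×89, brush 148 long. Jaw travel to the mark comes out at about 42.5 mm, inside the 35–65 range, and both cameras agree. Next, a helper for moves in tool axes.

```bash
cat > d.py <<'E'
import sys
from h import *
# usage: d.py x y z yawdeg : yaw = direction of tool y in world (mod 180)
np.set_printoptions(suppress=True,precision=1)
s=read_state();T=R.from_rotvec(s['tool_rot']).as_matrix();p=np.array(s['eef_pos'])
x,y,z,w=map(float,sys.argv[1:5])
a=np.degrees(np.arctan2(T[1,1],T[0,1])); t=-((w-a+90)%180-90)  # tool z down: +turn = -yaw
T2=T@R.from_rotvec([0,0,np.radians(t)]).as_matrix()
print('t',round(s['time_s'],2),'pos',p,'yaw',round(a,1),'z',T[:,2],'q6',round(s['joint_positions'][5],2),'w',round(s['grip_width'],1),'F',s['ft_force'],s['gripper_force'])
print('turn',round(np.radians(t),3),'delta before turn',T.T@([x,y,z]-p),'after turn',T2.T@([x,y,z]-p))
E
python3 d.py 577 -115.5 120 0; python3 d.py 577 -115.5 120 90
```

```text
t 1.35 pos [222.2 530.3 231.3] yaw 67.3 z [-0. -0. -1.] q6 -0.13 w 85.3 F [-0.6 -0.1  0.5] 0.0
turn 1.174 delta before turn [-576.8 -458.5  111.3] after turn [-645.8  354.8  111.3]
t 1.35 pos [222.2 530.3 231.3] yaw 67.3 z [-0. -0. -1.] q6 -0.13 w 85.3 F [-0.6 -0.1  0.5] 0.0
turn -0.397 delta before turn [-576.8 -458.5  111.3] after turn [-354.8 -645.8  111.3]
```

advance:
  steps:
    - [-41,-33,0,0]
    - [-41,-33,0,0]
    - [-41,-33,0,0]
    - [-41,-33,0,0]
    - [-41,-33,0,0]
    - [-41,-33,0,0]
    - [-41,-33,0,0]
    - [-41,-33,0,0]
  aperture: 70

```text
time_s: 2.35
eef_pos: [423.3, 158.4, 231.5]
tool_rot: [0.619, 3.079, 0.0]
ft_force: [1.2, 0.1, 0.1]
grip_width: 70.1
gripper_force: 0.0
```

advance:
  steps:
    - [-41,-33,10,0]
    - [-41,-33,20,0]
    - [-41,-32,20,0]
    - [-41,-32,20,0]
    - [-41,-32,20,0]
    - [-41,-32,20,0]
    - [0,0,0,0.18]
    - [0,0,0,0.18]

```text
time_s: 3.35
eef_pos: [574.6, -114.6, 120.7]
tool_rot: [-1.17, -2.914, 0.0]
ft_force: [-0.3, 0.3, 1.3]
grip_width: 70.2
gripper_force: 0.0
```

advance:
  steps:
    - [0,0,0,0.18]
    - [0,0,0,0.18]
    - [0,0,0,0.18]
    - [0,0,0,0.18]
    - [0,0,0,0.094]
    - [0,0,0,0]

```text
time_s: 4.1
eef_pos: [574.6, -114.0, 121.3]
tool_rot: [2.221, 2.222, -0.0]
ft_force: [1.0, 0.6, 0.3]
grip_width: 69.9
gripper_force: 0.0
```

```bash
python3 d.py 577 -115.5 60 0
```

```text
t 4.1 pos [ 574.6 -114.   121.3] yaw 0.0 z [-0. -0. -1.] q6 -0.33 w 69.9 F [1.  0.6 0.3] 0.0
turn 0.001 delta before turn [-1.5  2.4 61.3] after turn [-1.5  2.4 61.3]
```

advance:
  steps:
    - [-1.5,2.4,30,0]
    - [0,0,35,0]
    - [0,0,30,0]
    - [0,0,16,0]
    - [0,0,0,0]

```text
time_s: 4.72
eef_pos: [576.7, -115.4, 9.8]
tool_rot: [-2.219, -2.222, 0.001]
ft_force: [-0.1, -0.2, 0.8]
grip_width: 70.1
gripper_force: 0.0
```

advance:
  steps:
    - [0,0,0,0]
    - [0,0,0,0]
    - [0,0,0,0]
    - [0,0,0,0]
    - [0,0,0,0]
  aperture: 15

```text
time_s: 5.35
eef_pos: [577.6, -115.6, 11.6]
tool_rot: [2.22, 2.221, 0.001]
ft_force: [-1.6, 0.9, 7.4]
grip_width: 30.6
gripper_force: 58.9
```

advance:
  steps:
    - [0,0,-20,0]
    - [0,0,-45,0]
    - [0,0,-45,0]
    - [0,0,-40,0]
    - [0,0,0,0]

```text
time_s: 5.98
eef_pos: [578.3, -115.8, 164.2]
tool_rot: [2.217, 2.218, 0.004]
ft_force: [-0.6, 0.8, -1.3]
grip_width: 31.0
gripper_force: 59.6
```

```bash
python3 d.py 607 -345 150 0
```

```text
t 5.97 pos [ 578.3 -115.8  164.2] yaw 0.0 z [ 0. -0. -1.] q6 -0.33 w 31.0 F [-0.6  0.8 -1.3] 59.5591790182516
turn 0.0 delta before turn [-229.1   28.6   14.9] after turn [-229.1   28.6   14.9]
```

advance:
  steps:
    - [-45,6,0,0]
    - [-46,6,0,0]
    - [-46,6,0,0]
    - [-46,6,0,0]
    - [-46,5,0,0]
    - [0,0,30,0]
    - [0,0,30,0]
    - [0,0,0,0]

```text
time_s: 6.98
eef_pos: [604.8, -343.8, 97.4]
tool_rot: [-2.218, -2.218, 0.001]
ft_force: [-0.0, 0.3, -1.0]
grip_width: 30.8
gripper_force: 59.6
```

```bash
python3 d.py 608 -345 14 0
```

```text
t 6.97 pos [ 604.8 -343.8   97.4] yaw -0.0 z [-0.  0. -1.] q6 -0.63 w 30.8 F [-0.   0.3 -1. ] 59.56469453405589
turn -0.0 delta before turn [-1.5  3.6 83.3] after turn [-1.5  3.6 83.3]
```

```bash
python3 - <<'E'
from h import *
save('top','hold1.png',(290,120,440,280),3.6)
E
```

```text
(no output)
```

View pics/hold1.png

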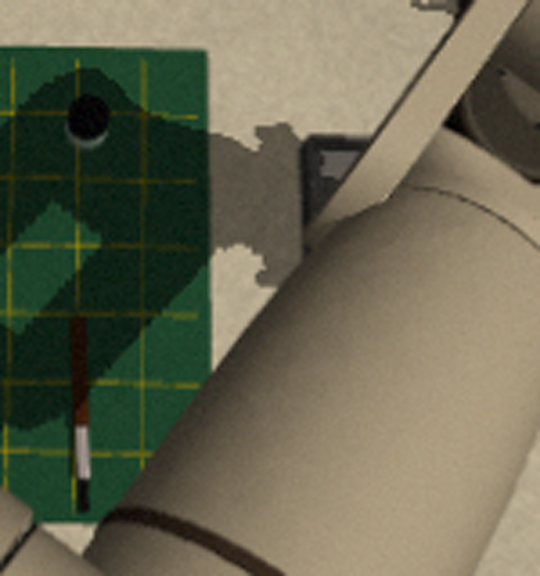

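The arm hides the held pot in this view. It does show the near pot gone from the mat, with the far pot and brush unmoved. I'll lower it into the bin.

advance:
  steps:
    - [-1.5,3.4,30,0]
    - [0,0,30,0]
    - [0,0,15,0]
    - [0,0,5,0]
    - [0,0,2,0]
    - [0,0,0,0]

```text
time_s: 7.78
eef_pos: [609.8, -346.2, 19.3]
tool_rot: [2.22, 2.221, 0.0]
ft_force: [0.1, 1.5, -0.4]
grip_width: 30.8
gripper_force: 59.6
```

```bash
python3 d.py 608 -345 13 0
```

```text
t 7.78 pos [ 609.8 -346.2   19.3] yaw 0.0 z [ 0. -0. -1.] q6 -0.63 w 30.8 F [ 0.1  1.5 -0.4] 59.56618156749755
turn 0.0 delta before turn [ 1.2 -1.8  6.3] after turn [ 1.2 -1.8  6.3]
```

advance:
  steps:
    - [0,0,2.5,0]
    - [0,0,2,0]
    - [0,0,0,0]

```text
time_s: 8.15
eef_pos: [609.3, -345.9, 13.7]
tool_rot: [-2.221, -2.221, 0.0]
ft_force: [-0.9, 0.2, -0.9]
grip_width: 30.5
gripper_force: 59.6
```

advance:
  steps:
    - [0,0,1.5,0]
    - [0,0,0,0]

```text
time_s: 8.4
eef_pos: [609.6, -346.1, 12.7]
tool_rot: [2.221, 2.221, -0.0]
ft_force: [-1.3, 0.6, 4.7]
grip_width: 30.6
gripper_force: 60.0
```

Contact came at the expected height (TCP 12.7). Releasing.

advance:
  steps:
    - [0,0,0,0]
    - [0,0,0,0]
    - [0,0,0,0]
  aperture: 58

```text
time_s: 8.78
eef_pos: [609.4, -346.0, 12.2]
tool_rot: [-2.221, -2.221, 0.0]
ft_force: [-0.6, 0.3, 0.0]
grip_width: 57.9
gripper_force: 0.0
```

advance:
  steps:
    - [0,0,-15,0]
    - [0,0,-40,0]
    - [0,0,-50,0]
    - [0,0,-20,0]
    - [48,12,0,0]
    - [52,13,0,0]
    - [52,14,0,0]
    - [52,14,0,0]
  aperture: 70

```text
time_s: 9.78
eef_pos: [662.6, -140.3, 137.8]
tool_rot: [2.222, 2.221, -0.0]
ft_force: [0.5, 0.0, -0.1]
grip_width: 70.3
gripper_force: 0.0
```

advance:
  steps:
    - [50,14,0,0]
    - [0,0,0,0]
    - [0,0,0,0]

```text
time_s: 10.15
eef_pos: [676.3, -92.1, 137.4]
tool_rot: [2.221, 2.222, -0.001]
ft_force: [0.5, 0.3, 0.0]
grip_width: 70.0
gripper_force: 0.0
```

```bash
python3 d.py 676 -91 10 0; python3 - <<'E'
from h import *
save('top','place1.png',(290,120,440,280),3.6)
E
```

```text
t 10.15 pos [676.3 -92.1 137.4] yaw 0.0 z [-0. -0. -1.] q6 -0.25 w 70.0 F [0.5 0.3 0. ] 0.0
turn 0.0 delta before turn [  1.1  -0.3 127.4] after turn [  1.1  -0.3 127.4]
```

View pics/place1.png

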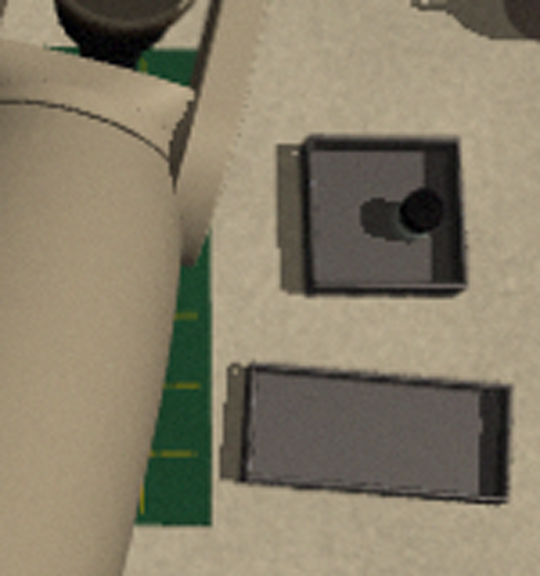

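The first pot stands upright in the bin, lid at crop (422,210) and clear of the walls. Now the second pot.

advance:
  steps:
    - [1,0,30,0]
    - [0,0,40,0]
    - [0,0,35,0]
    - [0,0,16,0]
    - [0,0,6,0]
    - [0,0,0,0]

```text
time_s: 10.95
eef_pos: [676.8, -91.4, 11.2]
tool_rot: [2.221, 2.22, 0.001]
ft_force: [-0.4, 0.0, 0.8]
grip_width: 70.2
gripper_force: 0.0
```

advance:
  steps:
    - [0,0,0,0]
    - [0,0,0,0]
    - [0,0,0,0]
    - [0,0,0,0]
    - [0,0,0,0]
  aperture: 15

```text
time_s: 11.58
eef_pos: [676.8, -91.1, 11.4]
tool_rot: [2.221, 2.221, 0.001]
ft_force: [-1.6, 0.6, 7.4]
grip_width: 30.6
gripper_force: 59.3
```

advance:
  steps:
    - [0,0,-20,0]
    - [0,0,-45,0]
    - [0,0,-45,0]
    - [0,0,-40,0]
    - [0,0,0,0]
    - [0,0,0,0]

```text
time_s: 12.32
eef_pos: [676.3, -90.9, 160.7]
tool_rot: [2.221, 2.221, 0.0]
ft_force: [0.1, 0.6, -1.1]
grip_width: 30.8
gripper_force: 59.5
```

```bash
python3 d.py 609 -295 150 0
```

```text
t 12.32 pos [676.3 -90.9 160.7] yaw 0.0 z [ 0. -0. -1.] q6 -0.25 w 30.8 F [ 0.1  0.6 -1.1] 59.48918159119785
turn 0.0 delta before turn [-204.1  -67.3   10.7] after turn [-204.1  -67.3   10.7]
```

advance:
  steps:
    - [-50,-17,0,0]
    - [-51,-17,0,0]
    - [-51,-17,0,0]
    - [-52,-17,0,0]
    - [0,0,30,0]
    - [0,0,40,0]
    - [0,0,30,0]
    - [0,0,0,0]

```text
time_s: 13.32
eef_pos: [606.9, -294.1, 57.3]
tool_rot: [-2.218, -2.217, 0.002]
ft_force: [0.3, -0.2, -0.2]
grip_width: 30.3
gripper_force: 59.5
```

advance:
  steps:
    - [0,0,25,0]
    - [0,0,12,0]
    - [0,0,4,0]
    - [0,0,0,0]
    - [0,0,0,0]

```text
time_s: 13.95
eef_pos: [608.8, -295.2, 20.2]
tool_rot: [2.221, 2.221, 0.0]
ft_force: [-0.4, -0.3, -0.6]
grip_width: 31.0
gripper_force: 59.5
```

```bash
python3 d.py 609 -295 12 0
```

```text
t 13.95 pos [ 608.8 -295.2   20.2] yaw 0.0 z [ 0. -0. -1.] q6 -0.57 w 31.0 F [-0.4 -0.3 -0.6] 59.49954388663173
turn 0.0 delta before turn [0.2 0.2 8.2] after turn [0.2 0.2 8.2]
```

advance:
  steps:
    - [0,0,3,0]
    - [0,0,3,0]
    - [0,0,0,0]
    - [0,0,1,0]
    - [0,0,0,0]

```text
time_s: 14.58
eef_pos: [608.5, -295.0, 12.5]
tool_rot: [2.221, 2.221, -0.0]
ft_force: [-0.9, 0.1, 1.8]
grip_width: 30.8
gripper_force: 59.6
```

advance:
  steps:
    - [0,0,0.5,0]
    - [0,0,0,0]

```text
time_s: 14.82
eef_pos: [608.5, -295.0, 12.4]
tool_rot: [2.221, 2.221, -0.0]
ft_force: [-2.3, 2.2, 7.3]
grip_width: 31.1
gripper_force: 60.3
```

advance:
  steps:
    - [0,0,0,0]
    - [0,0,0,0]
    - [0,0,0,0]
  aperture: 58

```text
time_s: 15.2
eef_pos: [608.4, -295.0, 11.7]
tool_rot: [-2.221, -2.221, 0.0]
ft_force: [-0.9, -0.3, 0.2]
grip_width: 58.0
gripper_force: 0.0
```

advance:
  steps:
    - [0,0,-15,0]
    - [0,0,-40,0]
    - [0,0,-50,0]
    - [0,0,-20,0]
    - [0,0,0,0]
  aperture: 58

```text
time_s: 15.82
eef_pos: [608.9, -295.3, 138.9]
tool_rot: [2.219, 2.219, 0.001]
ft_force: [-0.2, -0.2, -0.5]
grip_width: 58.2
gripper_force: 0.0
```

```bash
python3 d.py 466 -88.3 5 92.3
```

```text
t 15.82 pos [ 608.9 -295.3  138.9] yaw 0.0 z [ 0. -0. -1.] q6 -0.57 w 58.2 F [-0.2 -0.2 -0.5] 0.0
turn 1.531 delta before turn [ 207.2 -143.3  133.2] after turn [-134.9 -212.8  133.2]
```

advance:
  steps:
    - [41,-29,0,0]
    - [41,-29,0,0]
    - [42,-29,0,0]
    - [42,-28,0,0]
    - [41,-28,0,0]
    - [0,0,20,0.17]
    - [0,0,20,0.17]
    - [0,0,20,0.17]

```text
time_s: 16.82
eef_pos: [464.6, -87.6, 75.1]
tool_rot: [-2.713, -1.581, 0.002]
ft_force: [0.3, -0.1, 0.3]
grip_width: 58.3
gripper_force: 0.0
```

advance:
  steps:
    - [0,0,0,0.17]
    - [0,0,0,0.17]
    - [0,0,0,0.17]
    - [0,0,0,0.17]
    - [0,0,0,0.17]
    - [0,0,0,0.17]
    - [0,0,0,0]
    - [0,0,0,0]
  aperture: 45

```text
time_s: 17.82
eef_pos: [465.1, -87.9, 76.3]
tool_rot: [-3.141, -0.07, 0.002]
ft_force: [0.2, -0.5, -0.7]
grip_width: 44.9
gripper_force: 0.0
```

```bash
python3 d.py 466 -88.3 5 92.3
python3 - <<'E'
from h import *
for r in regions_of('brush','top')[:0]: pass
E
```

```text
t 17.82 pos [465.1 -87.9  76.3] yaw -87.4 z [-0.  0. -1.] q6 1.18 w 44.9 F [ 0.2 -0.5 -0.7] 0.0
turn 0.005 delta before turn [ 1.   0.5 71.2] after turn [ 1.   0.5 71.2]
```

advance:
  steps:
    - [1,0.5,30,0]
    - [0,0,30,0]
    - [0,0,8,0]
    - [0,0,2,0]
    - [0,0,0,0]
    - [0,0,0,0]

```text
time_s: 18.62
eef_pos: [466.9, -88.6, 7.6]
tool_rot: [3.14, 0.064, 0.002]
ft_force: [0.3, 0.2, -0.3]
grip_width: 44.9
gripper_force: 0.0
```

```bash
python3 d.py 466 -88.3 5 92.3
```

```text
t 18.62 pos [466.9 -88.6   7.6] yaw -87.6 z [ 0. -0. -1.] q6 1.18 w 44.9 F [ 0.3  0.2 -0.3] 0.0
turn 0.001 delta before turn [-0.9 -0.3  2.6] after turn [-0.9 -0.3  2.6]
```

advance:
  steps:
    - [0,0,0,0]
    - [0,0,0,0]
    - [0,0,0,0]
    - [0,0,0,0]
    - [0,0,0,0]
  aperture: 4

```text
time_s: 19.25
eef_pos: [466.6, -88.5, 7.3]
tool_rot: [3.141, 0.064, 0.0]
ft_force: [-2.7, 0.0, 7.7]
grip_width: 9.7
gripper_force: 59.0
```

The width reads 9.7. The pots' 34 mm read about 31, so the reading runs roughly 2–3 mm low and the handle is held. Lifting.

advance:
  steps:
    - [0,0,-15,0]
    - [0,0,-45,0]
    - [0,0,-40,0]
    - [0,0,-20,0]
    - [0,0,0,0]
    - [0,0,0,0]

```text
time_s: 20.0
eef_pos: [466.1, -88.3, 126.4]
tool_rot: [-3.141, -0.064, 0.001]
ft_force: [0.4, 0.4, -0.5]
grip_width: 9.4
gripper_force: 58.8
```

```bash
python3 d.py 438.4 -324 60 -3.7
```

```text
t 20.0 pos [466.1 -88.3 126.4] yaw -87.7 z [-0.  0. -1.] q6 1.18 w 9.4 F [ 0.4  0.4 -0.5] 58.848422169685364
turn -1.465 delta before turn [-37.3 234.4  66.4] after turn [-237.   -12.4   66.4]
```

advance:
  steps:
    - [-7,47,0,0]
    - [-7,47,0,0]
    - [-8,47,0,0]
    - [-8,47,0,0]
    - [-7,46,0,0]
    - [0,0,0,0]
    - [0,0,0,-0.18]
    - [0,0,0,-0.18]

```text
time_s: 21.0
eef_pos: [438.8, -322.8, 125.9]
tool_rot: [-3.075, -0.634, 0.001]
ft_force: [0.1, 0.0, -0.5]
grip_width: 9.8
gripper_force: 58.9
```

advance:
  steps:
    - [0,0,0,-0.18]
    - [0,0,0,-0.18]
    - [0,0,0,-0.18]
    - [0,0,0,-0.18]
    - [0,0,0,-0.18]
    - [0,0,0,-0.18]
    - [0,0,0,-0.025]
    - [0,0,30,0]

```text
time_s: 22.0
eef_pos: [439.8, -323.9, 97.8]
tool_rot: [2.294, 2.142, 0.0]
ft_force: [0.7, -0.3, -0.4]
grip_width: 9.6
gripper_force: 58.9
```

advance:
  steps:
    - [0,0,35,0]
    - [0,0,0,0]
    - [0,0,0,0]

```text
time_s: 22.38
eef_pos: [439.4, -323.9, 63.0]
tool_rot: [2.293, 2.146, -0.0]
ft_force: [0.4, -0.8, 0.6]
grip_width: 10.2
gripper_force: 58.9
```

```bash
python3 d.py 438.4 -324 8.3 -3.7;python3 - <<'E'
from h import *
save('scene','tray.png',(200,100,400,250),4)
E
```

```text
t 22.38 pos [ 439.4 -323.9   63. ] yaw -3.8 z [ 0. -0. -1.] q6 -0.71 w 10.2 F [ 0.4 -0.8  0.6] 58.90073597431183
turn -0.002 delta before turn [-0.1 -1.  54.7] after turn [-0.1 -1.  54.7]
```

View pics/tray.png

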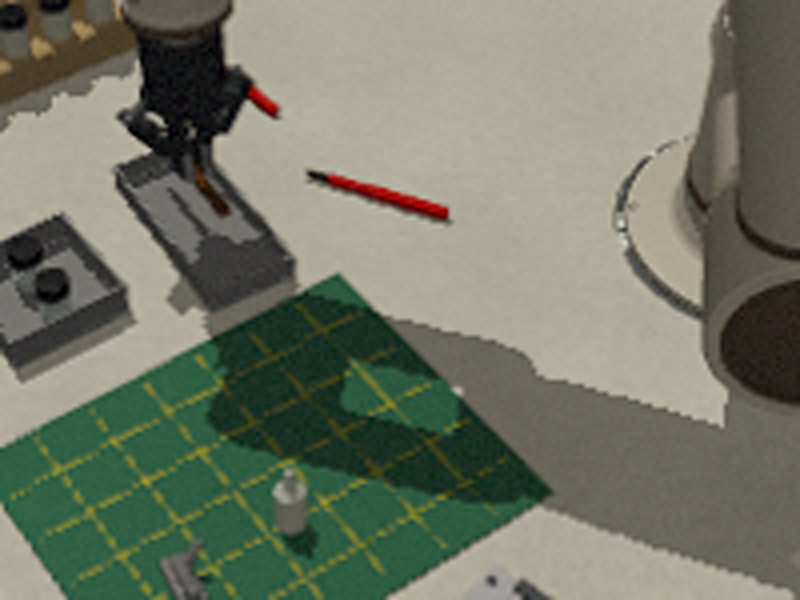

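Both pots stand upright in the bin, lids at crop (25,252) and (52,287). The brush's brown butt points towards the mat (+y), the reverse of what I assumed. I need to shift +26 mm in y before lowering.

```bash
python3 d.py 440 -298 8.3 -3.7 | tail -1
```

```text
turn -0.001 delta before turn [26.1 -1.3 54.9] after turn [26.1 -1.3 54.9]
```

advance:
  steps:
    - [26,0,0,0]
    - [0,0,20,0]
    - [0,0,20,0]
    - [0,0,8,0]
    - [0,0,0,0]
    - [0,0,2,0]
    - [0,0,0,0]

```text
time_s: 23.3
eef_pos: [440.9, -298.0, 12.3]
tool_rot: [2.292, 2.147, -0.0]
ft_force: [0.6, -1.0, -0.4]
grip_width: 9.7
gripper_force: 58.9
```

```bash
python3 d.py 440 -298 8.3 -3.7
```

```text
t 23.3 pos [ 440.9 -298.    12.3] yaw -3.7 z [ 0. -0. -1.] q6 -0.67 w 9.7 F [ 0.6 -1.  -0.4] 58.89989376068115
turn -0.001 delta before turn [-0.  -0.9  4. ] after turn [-0.  -0.9  4. ]
```

advance:
  steps:
    - [0,0,2,0]
    - [0,0,1,0]
    - [0,0,0,0]

```text
time_s: 23.68
eef_pos: [440.7, -297.8, 8.8]
tool_rot: [-2.292, -2.148, 0.0]
ft_force: [0.5, -0.0, 1.0]
grip_width: 9.4
gripper_force: 58.9
```

advance:
  steps:
    - [0,0,1,0]
    - [0,0,0,0]
    - [0,0,0,0]

```text
time_s: 24.05
eef_pos: [440.8, -297.9, 8.3]
tool_rot: [2.292, 2.148, -0.0]
ft_force: [-2.6, 2.5, 7.5]
grip_width: 9.9
gripper_force: 59.9
```

advance:
  steps:
    - [0,0,0,0]
    - [0,0,0,0]
    - [0,0,0,0]
  aperture: 38

```text
time_s: 24.42
eef_pos: [440.7, -297.8, 7.8]
tool_rot: [-2.292, -2.148, 0.0]
ft_force: [-0.1, -0.6, 0.6]
grip_width: 38.0
gripper_force: 0.0
```

advance:
  steps:
    - [0,0,-10,0]
    - [0,0,-40,0]
    - [0,0,-50,0]
    - [0,0,-50,0]
    - [0,0,-20,0]
    - [0,0,0,0]

```text
time_s: 25.18
eef_pos: [441.2, -298.2, 179.9]
tool_rot: [2.29, 2.146, 0.0]
ft_force: [0.3, -1.1, -0.7]
grip_width: 38.0
gripper_force: 0.0
```

```bash
python3 d.py 586.4 232.8 130 11
```

```text
t 25.18 pos [ 441.2 -298.2  179.9] yaw -3.7 z [ 0. -0. -1.] q6 -0.67 w 38.0 F [ 0.3 -1.1 -0.7] 0.0
turn -0.257 delta before turn [539.4 110.3  49. ] after turn [493.6 243.8  49. ]
```

advance:
  steps:
    - [54,11,0,0]
    - [54,11,0,0]
    - [54,11,0,0]
    - [54,11,0,0]
    - [54,11,0,0]
    - [54,11,0,0]
    - [54,11,0,0]
    - [54,11,0,0]
  aperture: 45

```text
time_s: 26.18
eef_pos: [556.4, 129.4, 176.8]
tool_rot: [-2.292, -2.148, 0.002]
ft_force: [0.3, 0.1, 0.2]
grip_width: 45.5
gripper_force: 0.0
```

advance:
  steps:
    - [54,11,0,0]
    - [53,11,0,0]
    - [0,0,0,-0.13]
    - [0,0,0,-0.127]
    - [0,0,20,0]
    - [0,0,0,0]
    - [0,0,0,0]

```text
time_s: 27.05
eef_pos: [585.5, 232.9, 157.9]
tool_rot: [-1.998, -2.424, 0.001]
ft_force: [-0.2, -0.0, 0.3]
grip_width: 45.0
gripper_force: 0.0
```

```bash
python3 d.py 586.4 232.8 48 11
python3 - <<'E'
from h import *
im=snapshot('top'); im2=snapshot('scene')
a=cv2.resize(im[160:290,280:450,::-1],None,fx=2.3,fy=2.3,interpolation=cv2.INTER_CUBIC)
b=cv2.resize(im2[235:320,265:360,::-1],None,fx=4.2,fy=4.2,interpolation=cv2.INTER_CUBIC)
c=np.zeros((max(len(a),len(b)),a.shape[1]+b.shape[1],3),np.uint8);c[:len(a),:a.shape[1]]=a;c[:len(b),a.shape[1]:]=b
cv2.imwrite('pics/over.png',c);print(a.shape)
E
```

```text
t 27.05 pos [585.5 232.9 157.9] yaw 11.0 z [-0. -0. -1.] q6 0.06 w 45.0 F [-0.2 -0.   0.3] 0.0
turn -0.0 delta before turn [ -0.3   1.  109.9] after turn [ -0.3   1.  109.9]
(299, 391, 3)
```

View pics/over.png

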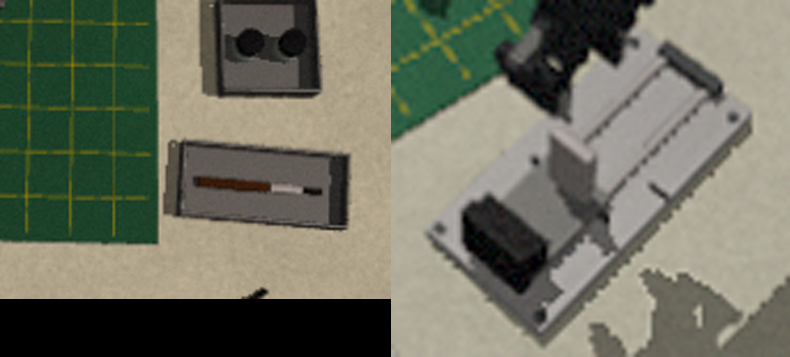

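The brush lies in the tray at crop (258,186) and both pots are upright in the bin. The jaw is still shut with the gripper above the tab. Lowering onto the tab and closing.

advance:
  steps:
    - [0,1,40,0]
    - [0,0,30,0]
    - [0,0,20,0]
    - [0,0,16,0]
    - [0,0,4,0]
    - [0,0,0,0]
    - [0,0,0,0]

```text
time_s: 28.02
eef_pos: [586.9, 233.2, 48.7]
tool_rot: [1.998, 2.424, 0.002]
ft_force: [-0.5, -0.3, -1.0]
grip_width: 44.6
gripper_force: 0.0
```

```bash
python3 d.py 586.4 232.8 48 11
```

```text
t 28.02 pos [586.9 233.2  48.7] yaw 11.0 z [ 0.  0. -1.] q6 0.06 w 44.6 F [-0.5 -0.3 -1. ] 0.0
turn 0.0 delta before turn [-0.3 -0.6  0.7] after turn [-0.3 -0.6  0.7]
```

advance:
  steps:
    - [0,0,0,0]
    - [0,0,0,0]
    - [0,0,0,0]
    - [0,0,0,0]
    - [0,0,0,0]
    - [0,0,0,0]
  aperture: 2

```text
time_s: 28.78
eef_pos: [586.2, 233.1, 48.2]
tool_rot: [-1.998, -2.424, 0.001]
ft_force: [-5.7, -0.9, 6.0]
grip_width: 11.3
gripper_force: 58.9
```

```bash
python3 d.py 544.7 224.7 50 11
```

```text
t 28.77 pos [586.2 233.1  48.2] yaw 11.0 z [-0. -0. -1.] q6 0.06 w 11.3 F [-5.7 -0.9  6. ] 58.92394423484802
turn 0.0 delta before turn [ -0.3 -42.3  -1.7] after turn [ -0.3 -42.3  -1.7]
```

advance:
  steps:
    - [0,-8,0,0]
    - [0,-12,0,0]
    - [0,-12,0,0]
    - [0,-8,0,0]
    - [0,-2,0,0]
    - [0,0,0,0]
    - [0,0,0,0]

```text
time_s: 29.65
eef_pos: [545.7, 225.1, 48.2]
tool_rot: [1.997, 2.423, 0.002]
ft_force: [6.6, 1.4, -0.2]
grip_width: 11.5
gripper_force: 59.1
```

```bash
python3 d.py 544.7 224.7 50 11
python3 - <<'E'
from h import *
im=snapshot('top'); im2=snapshot('scene')
a=cv2.resize(im[140:245,165:235,::-1],None,fx=5.6,fy=5.6,interpolation=cv2.INTER_CUBIC)
b=cv2.resize(im2[235:300,290:355,::-1],None,fx=6,fy=6,interpolation=cv2.INTER_CUBIC)
c=np.zeros((max(len(a),len(b)),a.shape[1]+b.shape[1],3),np.uint8);c[:len(a),:a.shape[1]]=a;c[:len(b),a.shape[1]:]=b
cv2.imwrite('pics/pull.png',c)
E
```

```text
t 29.65 pos [545.7 225.1  48.2] yaw 11.0 z [ 0.  0. -1.] q6 0.07 w 11.5 F [ 6.6  1.4 -0.2] 59.0505176782608
turn 0.0 delta before turn [-0.2 -1.1 -1.8] after turn [-0.2 -1.1 -1.8]
```

View pics/pull.png

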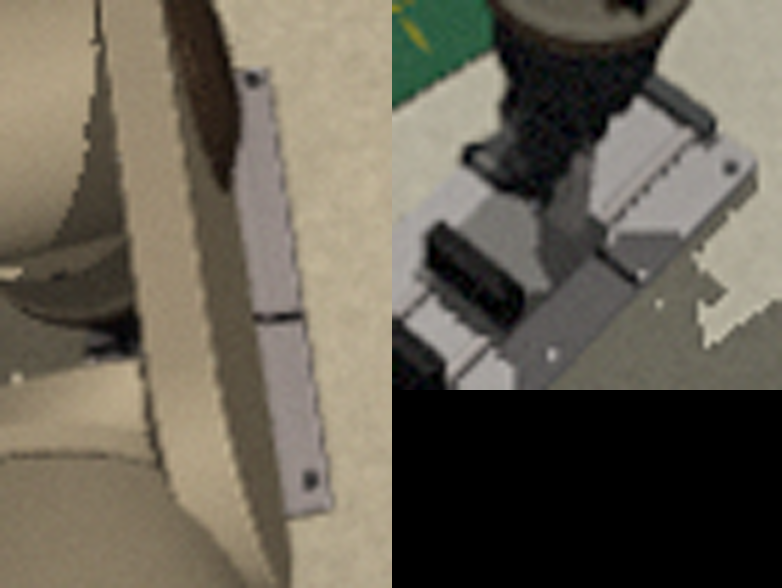

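The pointer abuts the mark line in both views: top at (258,319) against mark (285,317), scene at (603,255) against (622,266). I'll check the remaining offset at sub-pixel level.

```bash
python3 - <<'E'
from h import *
from scipy.ndimage import map_coordinates as mc
np.set_printoptions(suppress=True,precision=1)
u=np.array([np.cos(np.radians(11)),np.sin(np.radians(11)),0]);v=np.array([-u[1],u[0],0])
O=np.array([544.7,224.9,0]); q=np.arange(-12,12.1,.25)
st=[read_state()['eef_pos'] for _ in range(1)]
for n in ['top','scene']:
  ims=[snapshot(n).astype(float).sum(2) for _ in range(4)]; im=np.mean(ims,0)
  for s in [1,-1]:
    for y in range(30,54,2):
      for z in ([16] if y<37 else [14]):
        P=O+q[:,None]*u+s*y*v+[0,0,z]; px=proj(n,P)
        g=mc(im,[px[:,1],px[:,0]],order=1); w=np.clip(np.median(g)*.85-g,0,None)
        c=(w*q).sum()/w.sum() if w.sum()>0 else np.nan
        print(n,s*y,z,'%.1f'%c,'depth %.0f'%w.max(),'med %.0f'%np.median(g))
print(read_state()['time_s'],read_state()['eef_pos'])
E
```

```text
top 30 16 7.4 depth 42 med 81
top 32 16 7.4 depth 36 med 69
top 34 16 7.6 depth 24 med 52
top 36 16 7.2 depth 15 med 39
top 38 14 8.8 depth 20 med 50
top 40 14 9.5 depth 48 med 84
top 42 14 8.2 depth 82 med 121
top 44 14 7.0 depth 92 med 142
top 46 14 5.6 depth 85 med 154
top 48 14 4.3 depth 88 med 172
top 50 14 3.7 depth 98 med 184
top 52 14 3.1 depth 102 med 199
top -30 16 2.0 depth 26 med 262
top -32 16 1.4 depth 133 med 342
top -34 16 1.1 depth 183 med 386
top -36 16 0.4 depth 123 med 399
top -38 14 0.4 depth 127 med 406
top -40 14 0.3 depth 153 med 408
top -42 14 0.2 depth 222 med 412
top -44 14 0.1 depth 255 med 414
top -46 14 -0.1 depth 261 med 412
top -48 14 -0.4 depth 243 med 410
top -50 14 -0.4 depth 239 med 407
top -52 14 -0.3 depth 208 med 394
scene 30 16 0.7 depth 150 med 255
scene 32 16 0.7 depth 144 med 254
scene 34 16 1.2 depth 105 med 258
scene 36 16 0.7 depth 95 med 265
scene 38 14 -0.1 depth 97 med 267
scene 40 14 0.1 depth 129 med 265
scene 42 14 0.5 depth 108 med 267
scene 44 14 0.3 depth 138 med 266
scene 46 14 0.1 depth 103 med 264
scene 48 14 0.1 depth 163 med 265
scene 50 14 -0.1 depth 138 med 269
scene 52 14 0.8 depth 103 med 275
scene -30 16 2.8 depth 19 med 80
scene -32 16 4.5 depth 23 med 94
scene -34 16 4.8 depth 34 med 113
scene -36 16 nan depth 0 med 115
scene -38 14 4.0 depth 8 med 119
scene -40 14 -6.1 depth 15 med 146
scene -42 14 -9.5 depth 35 med 185
scene -44 14 -8.0 depth 29 med 221
scene -46 14 -4.4 depth 14 med 236
scene -48 14 4.5 depth 15 med 235
scene -50 14 5.3 depth 47 med 227
scene -52 14 4.6 depth 44 med 212
30.15 [545.7 225.1  48.2]
```

Both cameras put the pointers about 0.8 mm short of the mark, and the tool pose says about 1 mm. A 0.9 mm nudge, then settle.

advance:
  steps:
    - [0,-0.9,0,0]
    - [0,0,0,0]
    - [0,0,0,0]
    - [0,0,0,0]

```text
time_s: 30.65
eef_pos: [544.8, 224.9, 48.2]
tool_rot: [1.998, 2.423, 0.002]
ft_force: [6.5, 1.3, -0.7]
grip_width: 11.0
gripper_force: 59.0
```

```bash
python3 d.py 544.7 224.9 48 11; python3 - <<'E'
from h import *
from scipy.ndimage import map_coordinates as mc
u=np.array([np.cos(np.radians(11)),np.sin(np.radians(11)),0]);v=np.array([-u[1],u[0],0])
O=np.array([544.7,224.9,0]); q=np.arange(-7,7.1,.25)
for n,s in [('top',-1),('scene',1)]:
  im=np.mean([snapshot(n).astype(float).sum(2) for _ in range(4)],0)
  for z,ys in ((16,(32,33,34,35)),(14,(42,44,46,48,50))):
    r=[]
    for y in ys:
      px=proj(n,O+q[:,None]*u+s*y*v+[0,0,z]); g=mc(im,[px[:,1],px[:,0]],order=1); w=np.clip(np.median(g)*.85-g,0,None); r.append((w*q).sum()/w.sum())
    print(n,'pointer' if z==16 else 'mark',np.round(r,1))
E
```

```text
t 30.65 pos [544.8 224.9  48.2] yaw 11.0 z [ 0.  0. -1.] q6 0.07 w 11.0 F [ 6.5  1.3 -0.7] 59.02893126010895
turn -0.0 delta before turn [-0.  -0.1  0.2] after turn [-0.  -0.1  0.2]
top pointer [ 0.4  0.1 -0.1 -0.3]
top mark [ 0.3  0.2  0.1 -0.1 -0.3]
scene pointer [-0.2 -0.1  0.1  0.3]
scene mark [ 0.4  0.2  0.1  0.1 -0.3]
```

The pointers line up with the marks within a few tenths of a millimetre, and the jaw is held steady.

```bash
python3 -c "
from rig import *
print(finish_job())"
```

```text
the job is handed in; nothing more can be done
None
```

The job is handed in: both pots stand upright in the bin, the brush lies in the tray, and the arm is still holding the clamp jaw open with its pointers on the mark to within about 0.5 mm.

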